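# Load the pattern into the moulding box and shut it with its end plate

### The job

Push the white pattern block along the bench into the open moulding box until it is fully home against the far wall. Then lift the plain end plate (the one without a notch) up out of the wooden rack and slide it down into the groove across the box's mouth until it stands on the bench, closing the box; lower it, do not let it drop. Leave the notched plate in the rack and do not disturb the other things on the bench.

Things in the scene. Friction and masses are not known exactly. Their poses are not given: they have to be found in the camera images.
- mould_box: Rust-brown moulding box fixed to the bench: no top, no floor, front open. Origin: on the bench, centre of the end-plate groove across the mouth; x points into the box, z up. Inner width 104 mm (y), side walls 60 mm high, 12 thick, to x=134 mm. Before the groove 12 mm cheeks reach x=-18.5, then 50 mm high wings flare 22 degrees to x=-64 (mouth about 142 mm wide).
- groove_top (a point): Centre of the end-plate groove, level with the wall tops, 60 mm above the bench; axes as the box. The groove runs down to the bench: 13 mm wide in x (+-6.5), 127 mm long in y (a recess 11.5 mm deep in each side), rounded tops.
- stop (a point): Middle of the far wall's inner face, 122 mm (x) behind the box's origin, 23 mm above the bench; the pattern block is home when its nose touches here.
- pattern: White, smoothly lacquered pattern block 110 mm long (x), 100 wide (y), 46 high, a low round boss (74 mm wide, 12 high) on top; 0.27-0.53 kg. Origin: centre of its underside; rear face x=-55, nose with rounded corners x=+55, towards the box. Starts on the bench before the mouth, a little askew. Home: origin at x=67 mm in the box's frame, rear face 5.5 mm past the groove.
- plain_plate: Plain rectangular aluminium plate 10 mm thick (x), 124 wide (y), 110 high (z), about 0.3 kg, standing in one of the rack's two slots. Origin: centre of its bottom edge; top edge at z=110 mm. Its lowest 5 mm are narrower (6 by 116 mm). Either way round will do.
- notched_plate: The other plate in the rack: same outside size but with a 56 mm wide, 50 mm deep notch in the middle of its top edge. Not wanted; stays in the rack. Origin: centre of its bottom edge.
- rack: Wooden rack fixed to the bench, 150 (x) by 160 (y) by 45 mm high, to the left or right of the box. Origin: centre of its underside. Two slots along y at x=-35 and x=+35, 13 by 127 mm, 37 mm deep (slot floor 8 mm above the bench); the plates' top edges stand at 118 mm.
- crate: Black crate of castings fixed to the bench, 150x160 mm, 60 mm high, across from the rack. Origin: centre of its underside.
- ladle_cup: Open steel cup, 80 mm across, 85 mm high; bystander. Origin: its underside's centre.
- wood_block: Light wooden block 60x85x50 mm; bystander. Origin: its underside's centre.
- brush: Hand brush lying on the bench; bystander. Origin: middle of its underside.
- small_pattern: Small white pattern 80x60 mm with a boss, 65 mm high; bystander. Origin: its underside's centre.
- weight: Round dark steel weight, 48 mm across, 50 mm high; bystander. Origin: its underside's centre.
- wedge: Dark wooden wedge stick 90x30x18 mm; bystander. Origin: its underside's centre.
Not all that is in view belongs to the job. Leave any pink or turquoise look-alike of the plain_plate alone.

How it is judged:
On the way, in this order (a step that is already met when the one before it is completed fails the run):
1. the pattern block is fully home in the box (x of pattern in the frame of mould_box between 0.062 and 0.07 m and y of pattern in the frame of mould_box between -0.005 and 0.005 m and angle between the x axis of pattern and the x axis of mould_box, either way round below 0.06 rad and z of pattern in the frame of mould_box below 0.004 m), for 0.2 s.
2. the plain plate is lifted clear out of the rack (z of plain_plate in the frame of rack above 0.047 m), for 0.1 s.
At the end, for the whole second after the job is handed in: The pattern block lies in the box with its nose within 5 mm of the far wall, straight and flat on the bench; the plain plate stands upright in the box's groove, its bottom edge within 4 mm of the bench; both released and at rest (all of step 1 and z of plain_plate in the frame of mould_box below 0.004 m and x of plain_plate in the frame of mould_box between -0.004 and 0.004 m and y of plain_plate in the frame of mould_box between -0.005 and 0.005 m and angle between the x axis of plain_plate and the x axis of mould_box, either way round below 0.06 rad and angle between plain_plate's own z axis and vertical below 0.05 rad and linear speed of each of pattern, plain_plate below 0.01 m/s); the robot touches nothing.
It fails at once if the notched plate is moved (over 30 mm) (distance of notched_plate from where it was at the start of the episode above 0.03 m).
It fails at once if the pattern block is tipped or lifted (angle between pattern's own z axis and vertical above 0.35 rad or height (world z) of pattern above 0.05 m).
It fails at once if the plain plate is dropped (moves over 0.6 m/s out of the fingers) (linear speed of plain_plate above 0.6 m/s and contact force between the fingers and plain_plate below 0.05 N).
It fails at once if a bystander is disturbed (moves over 40 mm) (distance of any of ladle_cup, wood_block, brush, small_pattern, weight, wedge from where it was at the start of the episode above 0.04 m).
It also fails if it takes over 64 s, if anything falls off the work surface, if the arm or the gripper's body presses on something with over 40 N, if the wrist force passes 120 N, or if a joint passes its speed limit or range.

### The arm

A 6-joint arm with a two-finger parallel gripper is mounted at the origin on the work surface. World frame = base frame: x ahead of the robot, y to its left, z up, the work surface at z = 0. Lengths are in m, angles in rad, forces in N, time in s.
With the tool pointing down it reaches from about 0.425 to 1.125 m from the base axis. Payload 14.9 kg.
Tool frame: the origin (TCP) lies at the very end of the fingers, on their centre line; the grasp point (between the pads) lies 19 mm behind it; z points along the fingers, y is the line along which they close (so a half turn about z gives the same grasp; the last joint's range is limited). The gripper opens to 91 mm and grips with 3 to 60 N. Pads are 32 mm wide; open, the fingers measure 118 mm over their backs; the gripper's body (76 mm by 178 mm) begins 60 mm behind the grasp point.
Start: joints at [-1.205, 0.379, 1.734, -0, 1.028, -0.033], TCP at [0.272, -0.645, 0.214] pointing down, gripper open.
Joint ranges: [-2.77, 2.77], [-0.74, 2.19], [0, 2.66], [-1.06, 4.2], [0.31, 2.87], [-3.08, 3.08]. Speed limits (rad/s): [1.89, 1.89, 2.39, 3.14, 3.14, 3.14].

### API

Orientations are given as a unit quaternion [x, y, z, w].
In Python, from cell import arm gives the robot as it stands.
- The arm moves only by the tool move_arm, never from a script. Its argument "commands" is a list of rows, each a list of 3 entries, a list of its own where there are three numbers: the opening, from -1 (shut) to 1 (fully open), then the shift along the tool's x, y, z each as a share of 0.12 m, from -1 to 1, then the turn about the tool's z as a share of 90 degrees, from -1 to 1. In form: [[fingers, [x, y, z], yaw], ...]. A call has 1 to 5 rows; each row shifts and turns the commanded pose from where the row before left it, along the tool's axes as they then stand; what a row does not reach is not made up. A row lasts 1/12 s, in which the tool goes at most 41.7 mm and 7.16 degrees, less where a joint would pass 70% of its speed; a pose out of reach is approached as far as the arm can. A call with a number of a shift or a turn outside -1 to 1 is refused whole. A call with a gripper value outside its range is refused whole. The fingers move at their own pace and stop on an object; the grip force is fixed at half the most. Time passes only in rows, so rows that do not move let the fingers close. It gives the time, the measured TCP pose, the force, the opening and the grip force at its end, in the units of the state.
- arm.observe(): the state, without advancing time (a new reading comes with each control period).
- arm.camera(name): name is "scene" or "top" or "wrist"; returns a dict with "image" (384x512x3 uint8, red, green, blue), "fov_y" (degrees; the focal length in pixels is half the picture's height over the tangent of half this angle, whatever the lens; pixels are square), "cx", "cy" (the principal point, pixels), "rvec" (rotation vector, rad) and "tvec" (3), from world to camera coordinates, as OpenCV has them. Camera axes: x right, y down, z forward; pixel columns grow to the right and rows downward; lengths in m; the calibration is good to about 2 mm. A picture is of the moment at which its call begins. There is no depth.
- arm.sign_off(): hands the job in; it is judged then, once.
The state is a dict: "clock": time; "joint_positions": joint angles; "qvel": joint speeds; "effort": joint torques, N m; "position": TCP position; "ee_rot": TCP orientation; "ft_force": force on the tool from outside, world axes, zero at the start; "wrist_torque": the same for the moment, N m; "grip_width": finger opening in m; "finger_force": force on a finger pad.
Only numpy, scipy, OpenCV 4.12 (cv2) and the standard library are available. Lean on these libraries where they do the work, as an engineer would, in place of code of your own. Each camera call takes 0.05 s, during which the arm holds its last target. There are 200 camera calls.

## Working session

There is one attempt and no reset: what is moved stays moved. The work goes in short steps, Python scripts to look and compute and a tool call to move; the robot and the scene stay as the last step left them, time stands still between calls to the robot, and variables do not carry over. Pictures are saved under pics/ and viewed, at most 10 in all, crops included, and the job is handed in when it is done.

Besides the shell and the picture viewer there is one more tool, called after ">>>" in YAML: its name, and indented under it one key for each argument. move_arm: Moves the arm, as the interface text tells. Shift numbers are shares of 0.12 m and turn numbers shares of 90 degrees, none past 1 either way. Its arguments: {"type":"object","properties":{"commands":{"type":"array","items":{"type":"array"}}},"required":["commands"]}

```bash
mkdir -p pics; ls
cat > h.py <<'E'
import numpy as np, cv2
from cell import arm
def cam(n,save=None):
    c=arm.camera(n)
    if save: cv2.imwrite('pics/'+save,cv2.cvtColor(c['image'],cv2.COLOR_RGB2BGR))
    return c
def K(c):
    f=192/np.tan(np.radians(c['fov_y'])/2); return f
def ray(c,u,v):
    R=cv2.Rodrigues(np.array(c['rvec'],float))[0]; t=np.array(c['tvec'],float); f=K(c)
    return -R.T@t, R.T@np.array([(u-c['cx'])/f,(v-c['cy'])/f,1.])
def plane(c,u,v,z):
    o,d=ray(c,u,v); return o+d*(z-o[2])/d[2]
def tri(a,b):
    A=np.zeros((3,3));r=np.zeros(3)
    for c,u,v in (a,b):
        o,d=ray(c,u,v); d=d/np.linalg.norm(d); P=np.eye(3)-np.outer(d,d); A+=P; r+=P@o
    return np.linalg.solve(A,r)
E
python3 - <<'E'
from h import *
import pickle
print(arm.observe())
d={}
ims=[]
for n in('scene','top','wrist'):
    c=cam(n,n+'0.png'); d[n]=c
    print(n,c['fov_y'],c['cx'],c['cy'],ray(c,256,192))
pickle.dump(d,open('d0.pkl','wb'))
for n in ('scene','top'):
    im=cv2.imread(f'pics/{n}0.png'); cv2.imwrite(f'pics/{n}0b.png',cv2.resize(im,(800,600),interpolation=cv2.INTER_CUBIC))
E
```

```text
pics
{'clock': 0.0, 'joint_positions': array([-1.20529591e+00,  3.79430288e-01,  1.73476557e+00, -1.74315730e-06,
        1.02849186e+00, -3.33265175e-02]), 'qvel': array([-0.00045253,  0.00023273, -0.00087762,  0.00153793,  0.00103452,
        0.00024546]), 'effort': array([-3.92241287e-03, -7.63722897e+01, -4.34373987e+01,  6.48690644e-02,
        4.22884338e-02, -9.92035689e-05]), 'position': array([ 0.27167459, -0.64470835,  0.21328059]), 'ee_rot': array([ 9.80182699e-01,  1.98094867e-01, -9.12566484e-05, -5.39875520e-04]), 'ft_force': array([-0.48562513, -0.41755208, -0.2665464 ]), 'wrist_torque': array([-0.00202478,  0.0208574 ,  0.01828066]), 'finger_force': 0.0, 'grip_width': 0.09114172046372997}
scene 55.32797610019743 258.33841569909015 195.87733058622487 (array([1.23783951, 0.75436772, 0.90459462]), array([-0.53118578, -0.55349709, -0.64158824]))
top 48.504537599320464 252.5961320034922 189.307500226512 (array([0.46031141, 0.05523684, 1.31408918]), array([ 0.0515807 , -0.00235828, -0.99871797]))
wrist 70.64865547948605 253.95935505087198 191.0828071205668 (array([ 0.34003572, -0.61456842,  0.3849305 ]), array([-0.24617106, -0.11170883, -0.96280275]))
```

View pics/top0b.png

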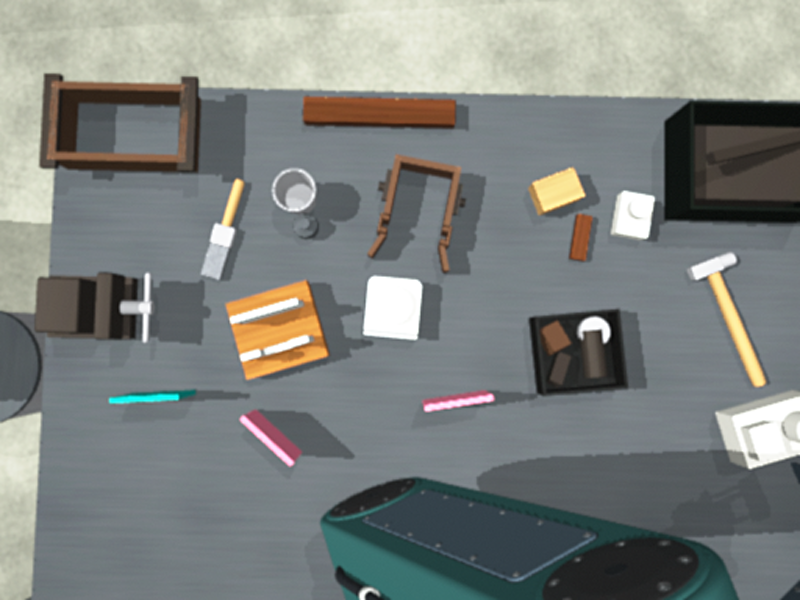

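View pics/scene0b.png

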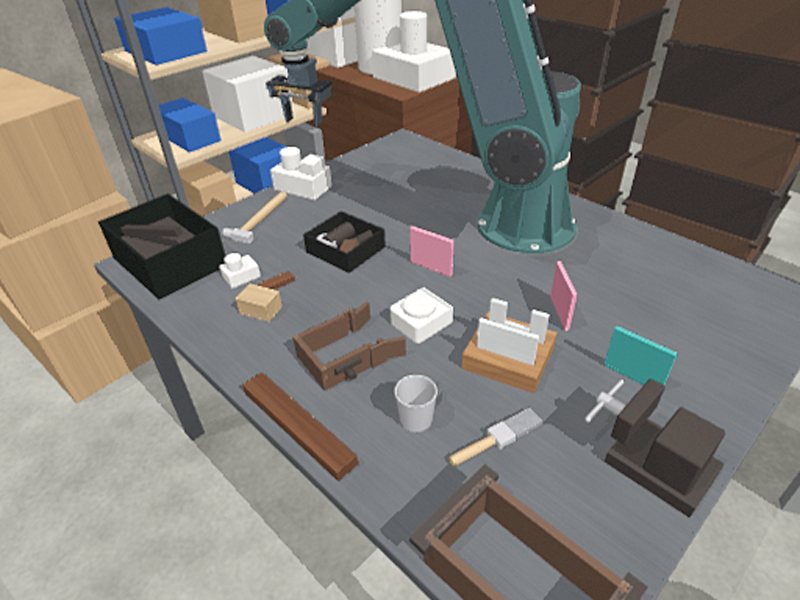

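Top view (800 px wide): the mould box's back wall runs (397,157)-(460,168) and its wings end at (372,253) and (446,270). The pattern is centred near (393,308). The rack is centred near (277,330), with the plain plate in the upper slot (265,311) and the notched one in the lower slot. The scene view confirms that the nearer, larger-x plate is the plain one.

Run:
```python
from h import *
import pickle
from scipy.spatial.transform import Rotation as Ro
d=pickle.load(open('d0.pkl','rb')); t=d['top'];s=1.5625
for n,u,v,z in [('back L',397,157,.06),('back R',460,168,.06),('wingL',372,253,.05),('wingR',446,270,.05),('pat tl',370,277,.046),('pat tr',422,282,.046),('pat br',417,340,.046),('pat bl',363,336,.046),('rack',226,302,.045),('rack',308,281,.045),('rack',327,355,.045),('rack',247,379,.045),('plainL',230,319,.118),('plainR',299,302,.118),('cup',294,190,.085),('wt',306,226,.05),('turq',112,400,.1),('pink',458,402,.1),('pink2',268,437,.1)]:
    print(n,plane(t,u/s,v/s,z).round(3))
o=arm.observe();R=Ro.from_quat(o['ee_rot']).as_matrix();print(R.round(3))
w=d['wrist'];c,dr=ray(w,w['cx'],w['cy']);print('cam in tool',R.T@(c-o['position']),'axis',R.T@dr)
```

```text
back L [0.798 0.065 0.06 ]
back R [ 0.78  -0.056  0.06 ]
wingL [0.614 0.108 0.05 ]
wingR [ 0.585 -0.034  0.05 ]
pat tl [0.568 0.111 0.046]
pat tr [0.561 0.011 0.046]
pat br [0.451 0.018 0.046]
pat bl [0.456 0.121 0.046]
rack [0.514 0.384 0.045]
rack [0.558 0.229 0.045]
rack [0.418 0.188 0.045]
rack [0.369 0.339 0.045]
plainL [0.481 0.357 0.118]
plainR [0.514 0.234 0.118]
cup [0.725 0.255 0.085]
wt [0.663 0.236 0.05 ]
turq [0.329 0.57  0.1  ]
pink [ 0.341 -0.057  0.1  ]
pink2 [0.27  0.285 0.1  ]
[[ 0.922  0.388 -0.   ]
 [ 0.388 -0.922  0.001]
 [-0.    -0.001 -1.   ]]
cam in tool [ 0.07474633 -0.00148218 -0.1714677 ] axis [-2.66965151e-01  5.73041806e-04  9.63706013e-01]
```

View pics/wrist0.png

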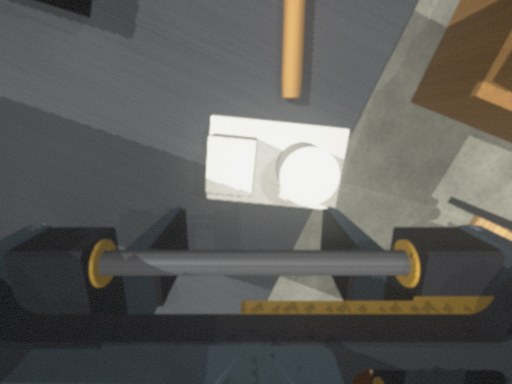

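The wrist view shows only the off-bench white casting, so I'll turn the tool to the box's yaw (about -10°) and fly the wrist camera over the pattern and box.

>>> move_arm:
  commands:
    - [1,[0,0,-0.15],0.073]
    - [1,[0,0,-0.15],0.073]
    - [1,[0,0,-0.15],0.073]
    - [1,[0,0,-0.15],0.073]
    - [1,[0,0,-0.15],0.073]

```text
clock: 0.57
position: [0.2717, -0.6449, 0.3045]
ee_rot: [0.996, -0.09, -0.0, -0.0]
ft_force: [-0.0, 0.6, 0.8]
grip_width: 0.091
finger_force: 0.0
```

>>> move_arm:
  commands:
    - [1,[0.04,-0.3,0],0]
    - [1,[0.04,-0.3,0],0]
    - [1,[0.04,-0.3,0],0]
    - [1,[0.04,-0.3,0],0]
    - [1,[0.04,-0.3,0],0]

```text
clock: 0.98
position: [0.3268, -0.4703, 0.3037]
ee_rot: [0.996, -0.087, -0.0, -0.0]
ft_force: [0.9, -1.2, 1.8]
grip_width: 0.0913
finger_force: 0.0
```

>>> move_arm:
  commands:
    - [1,[0.04,-0.3,0],0]
    - [1,[0.04,-0.3,0],0]
    - [1,[0.04,-0.3,0],0]
    - [1,[0.04,-0.3,0],0]
    - [1,[0.04,-0.3,0],0]

```text
clock: 1.4
position: [0.3816, -0.2971, 0.3039]
ee_rot: [0.996, -0.087, 0.0, -0.0]
ft_force: [0.4, -0.3, 0.7]
grip_width: 0.0912
finger_force: 0.0
```

>>> move_arm:
  commands:
    - [1,[0.04,-0.3,0],0]
    - [1,[0.04,-0.3,0],0]
    - [1,[0.04,-0.3,0],0]
    - [1,[0.04,-0.3,0],0]
    - [1,[0.04,-0.3,0],0]

```text
clock: 1.82
position: [0.4365, -0.124, 0.304]
ee_rot: [0.996, -0.087, 0.0, 0.0]
ft_force: [0.9, -0.5, 0.7]
grip_width: 0.0913
finger_force: 0.0
```

>>> move_arm:
  commands:
    - [1,[0.04,-0.3,0],0]
    - [1,[0.04,-0.3,0],0]
    - [1,[0.04,-0.3,0],0]
    - [1,[0.04,-0.3,0],0]
    - [1,[0,0,0],0]

```text
clock: 2.23
position: [0.4814, 0.017, 0.304]
ee_rot: [0.996, -0.085, 0.0, -0.0]
ft_force: [-0.5, -0.8, 0.2]
grip_width: 0.0912
finger_force: 0.0
```

Run:
```python
from h import *
import pickle
o=arm.observe();print(o['clock'],o['position'],o['ee_rot'])
c=cam('wrist','w1.png'); pickle.dump(c,open('w1.pkl','wb'))
im=cv2.imread('pics/w1.png'); cv2.imwrite('pics/w1b.png',cv2.resize(im,(800,600),interpolation=cv2.INTER_CUBIC))
```

```text
2.2333 [0.48142287 0.01704173 0.30399184] [ 9.96344950e-01 -8.54195866e-02  1.70186254e-04 -4.52952426e-04]
```

View pics/w1b.png

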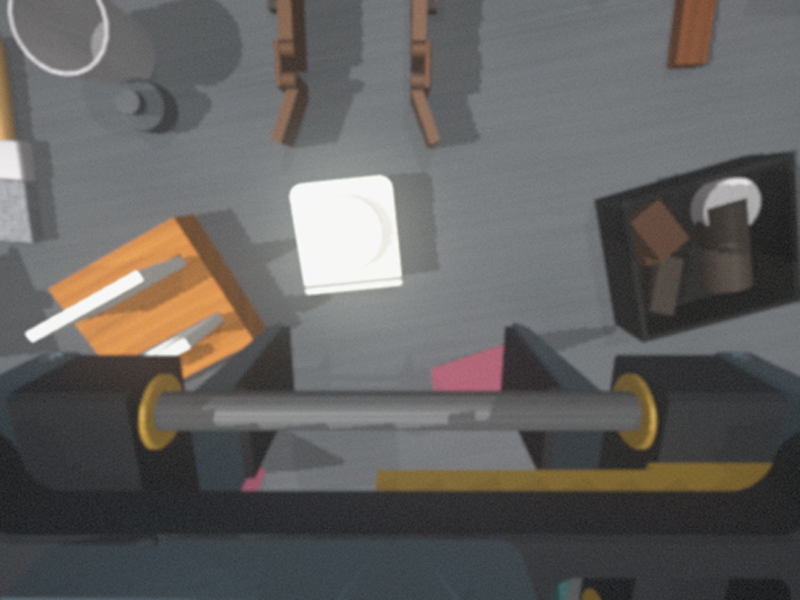

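The wrist view (800 px wide) shows the pattern's top corners at (290,187), (392,177), (402,282) and (305,290). The wing tips are at (283,143) and (431,143), and the groove blocks at about (287,65) and (421,65). The plain plate's top edge runs (28,337)-(140,278), with the notched one below it.

Run:
```python
from h import *
import pickle
w=pickle.load(open('w1.pkl','rb'));t=pickle.load(open('d0.pkl','rb'))['top']; s=1.5625
P={}
for n,u,v,z in [('tl',290,184,.046),('tr',393,176,.046),('br',402,282,.046),('bl',304,289,.046),('wingL out',274,140,.05),('wingL in',290,145,.05),('wingR in',428,145,.05),('wingR out',439,141,.05),('blkL out',275,42,.06),('blkL out2',277,85,.06),('blkL in',298,68,.06),('blkR out',431,42,.06),('blkR out2',429,85,.06),('blkR in',412,85,.06),('plate L',27,336,.118),('plate R',140,276,.118)]:
    P[n]=plane(w,u/s,v/s,z); print(n,P[n].round(4))
# heights by two views
for n,a,b in [('plate L',(29,338),(231,321)),('plate R',(141,278),(299,303)),('wingL',(283,143),(372,253)),('wingR',(434,143),(446,270)),('pat tl',(290,184),(370,277)),('pat br',(402,282),(417,339))]:
    print('tri',n,tri((w,a[0]/s,a[1]/s),(t,b[0]/s,b[1]/s)).round(4))
# boss: edges via threshold of shading? print crop stats
```

```text
tl [0.5701 0.1086 0.046 ]
tr [0.5603 0.0079 0.046 ]
br [0.4542 0.017  0.046 ]
bl [0.4643 0.1193 0.046 ]
wingL out [0.6116 0.1131 0.05  ]
wingL in [0.6047 0.0992 0.05  ]
wingR in [ 0.5824 -0.0297  0.05  ]
wingR out [ 0.5841 -0.0405  0.05  ]
blkL out [0.6883 0.0898 0.06  ]
blkL out2 [0.6547 0.0965 0.06  ]
blkL in [0.6649 0.0748 0.06  ]
blkR out [ 0.6651 -0.0443  0.06  ]
blkR out2 [ 0.6316 -0.0374  0.06  ]
blkR in [ 0.6342 -0.0224  0.06  ]
plate L [0.4794 0.3552 0.118 ]
plate R [0.5149 0.2371 0.118 ]
tri plate L [0.477  0.3555 0.1167]
tri plate R [0.5128 0.2335 0.1226]
tri wingL [0.6124 0.1084 0.037 ]
tri wingR [ 0.5792 -0.0299  0.1086]
tri pat tl [0.57   0.1113 0.0345]
tri pat br [0.4523 0.0176 0.0372]
```

>>> move_arm:
  commands:
    - [1,[0,0,0],-0.048]
    - [1,[0.11,-0.204,0],0]
    - [1,[0.11,-0.204,0.1],0]
    - [1,[0,0,0.3],0]
    - [1,[0,0,0.3],0]

```text
clock: 2.7
position: [0.5128, 0.0589, 0.22]
ee_rot: [0.999, -0.049, 0.002, -0.0]
ft_force: [0.9, -0.6, -1.2]
grip_width: 0.091
finger_force: 0.0
```

>>> move_arm:
  commands:
    - [1,[0,0,0.3],0]
    - [1,[0,0,0.3],0]
    - [1,[0,0,0.3],0]
    - [1,[0,0,0.2],0]
    - [1,[0,0,0.1],0]

```text
clock: 3.12
position: [0.5095, 0.0578, 0.0729]
ee_rot: [0.999, -0.05, -0.002, 0.0]
ft_force: [-0.2, -0.8, -0.4]
grip_width: 0.091
finger_force: 0.0
```

Run:
```python
from h import *
o=arm.observe();print(o['clock'],o['position'],o['ee_rot'])
c=cam('wrist','w2.png')
```

```text
3.1167 [0.50954198 0.05775726 0.0729055 ] [ 9.98747243e-01 -4.99951392e-02 -2.08615983e-03  2.79578974e-04]
```

View pics/w2.png

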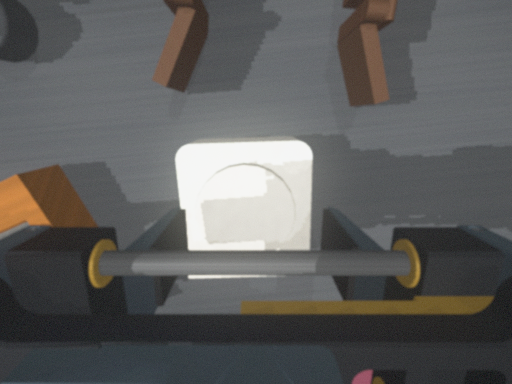

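The boss spans u≈200-295, about 9 px left of the finger midline (about 5 mm), which agrees with the pose error. I'll correct that, go down and close on the boss.

>>> move_arm:
  commands:
    - [1,[0.02,-0.045,0],0]
    - [1,[0,0,0.1],0]
    - [1,[0,0,0.08],0]
    - [1,[0,0,0],0]
    - [0.5,[0,0,0],0]

```text
clock: 3.58
position: [0.5144, 0.0639, 0.0543]
ee_rot: [0.999, -0.049, -0.0, 0.0]
ft_force: [-0.8, -0.0, 0.0]
grip_width: 0.0872
finger_force: 0.0
```

>>> move_arm:
  commands:
    - [-1,[0,0,0],0]
    - [-1,[0,0,0],0]
    - [-1,[0,0,0],0]
    - [-1,[0,0,0],0]
    - [-1,[0,0,0],0]

```text
clock: 4.0
position: [0.5148, 0.064, 0.0548]
ee_rot: [0.999, -0.05, 0.0, -0.0]
ft_force: [-1.8, -0.7, 5.8]
grip_width: 0.0722
finger_force: 30.0
```

>>> move_arm:
  commands:
    - [-1,[0,0,0],0.024]
    - [-1,[0,0,0],0.024]
    - [-1,[0.05,0.02,0],0]
    - [-1,[0.08,0.02,0],0]
    - [-1,[0.1,0.02,0],0]

```text
clock: 4.42
position: [0.54, 0.0522, 0.0547]
ee_rot: [0.996, -0.087, -0.001, -0.0]
ft_force: [-3.9, 1.8, 8.9]
grip_width: 0.0723
finger_force: 30.0
```

>>> move_arm:
  commands:
    - [-1,[0.1,0.02,0],0]
    - [-1,[0.1,0.02,0],0]
    - [-1,[0.07,0.01,0],0]
    - [-1,[0,0,0],0]
    - [-1,[0,0,0],0]

```text
clock: 4.83
position: [0.5723, 0.0404, 0.0548]
ee_rot: [0.996, -0.087, 0.001, -0.0]
ft_force: [3.2, -0.1, 5.3]
grip_width: 0.0723
finger_force: 30.0
```

Run:
```python
from h import *
o=arm.observe();print(o['clock'],o['position'],o['ee_rot'])
c=cam('wrist','w3.png')
```

```text
4.8333 [0.57226399 0.04037619 0.05481108] [ 9.96183404e-01 -8.72787668e-02  1.01790709e-03 -7.59610630e-05]
```

View pics/w3.png

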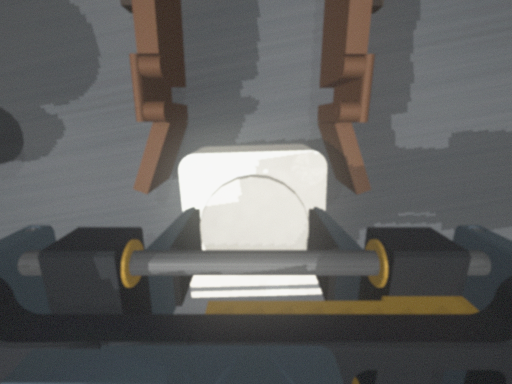

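The pattern (u 180-327) now sits centred and square between the wings (u 135-369). I'll drag it 25 mm further into the cheeks, release it and go behind it.

>>> move_arm:
  commands:
    - [-1,[0.07,0,0],0]
    - [-1,[0.07,0,0],0]
    - [-1,[0.07,0,0],0]
    - [-1,[0,0,0],0]
    - [-1,[0,0,0],0]

```text
clock: 5.3
position: [0.5964, 0.0362, 0.0546]
ee_rot: [0.996, -0.087, 0.001, -0.0]
ft_force: [2.6, 0.8, 4.7]
grip_width: 0.0723
finger_force: 30.0
```

>>> move_arm:
  commands:
    - [1,[0,0,0],0]
    - [1,[0,0,0],0]
    - [1,[0,0,-0.15],0]
    - [1,[0,0,-0.15],0]
    - [0.3,[-0.2,0,0],0]

```text
clock: 5.72
position: [0.5761, 0.0401, 0.0933]
ee_rot: [0.996, -0.087, 0.003, -0.0]
ft_force: [0.7, 1.0, 1.8]
grip_width: 0.0871
finger_force: 0.0
```

>>> move_arm:
  commands:
    - [0.3,[-0.3,0,0],0]
    - [0.3,[-0.3,0,0],0]
    - [0.3,[-0.04,0,0],0]
    - [0.3,[0,0,0],0]
    - [0.3,[0,0,0.1],0]

```text
clock: 6.13
position: [0.4983, 0.0538, 0.0797]
ee_rot: [0.996, -0.087, 0.002, -0.0]
ft_force: [0.6, -0.2, 0.7]
grip_width: 0.0598
finger_force: 0.0
```

Run:
```python
from h import *
o=arm.observe();print(o['clock'],o['position'],o['ee_rot'],o['grip_width'])
c=cam('wrist','w4.png')
```

```text
6.1333 [0.49831171 0.05380696 0.07969331] [ 9.96206419e-01 -8.70053187e-02  1.66796379e-03 -2.52035046e-04] 0.05979459983970201
```

View pics/w4.png

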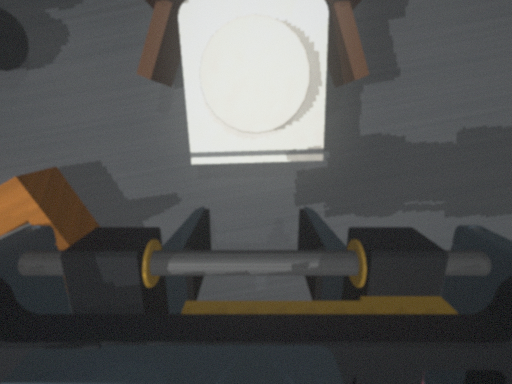

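The pattern is aligned, with its rear edge at row ≈163 and the wings straddling its nose. I'll go down behind it and push.

>>> move_arm:
  commands:
    - [0.3,[0,0,0.2],0]
    - [0.3,[0,0,0.2],0]
    - [0.3,[0,0,0.13],0]
    - [0.3,[0,0,0],0]
    - [0.3,[0.12,0,0],0]

```text
clock: 6.6
position: [0.5087, 0.0511, 0.0131]
ee_rot: [0.996, -0.087, -0.002, 0.0]
ft_force: [0.2, -0.2, -0.2]
grip_width: 0.0593
finger_force: 0.0
```

>>> move_arm:
  commands:
    - [0.3,[0.1,0,0],0]
    - [0.3,[0.1,0,0],0]
    - [0.3,[0.12,0,0],0]
    - [0.3,[0.12,0,0],0]
    - [0.3,[0.12,0,0],0]

```text
clock: 7.02
position: [0.5789, 0.0391, 0.0153]
ee_rot: [0.996, -0.087, 0.0, -0.0]
ft_force: [-1.7, -0.1, 0.0]
grip_width: 0.0592
finger_force: 0.5
```

>>> move_arm:
  commands:
    - [0.3,[0.12,0,0],0]
    - [0.3,[0.12,0,0],0]
    - [0.3,[0.12,0,0],0]
    - [0.3,[0.12,0,0],0]
    - [0.3,[0.08,0,0],0]

```text
clock: 7.43
position: [0.6457, 0.0274, 0.0154]
ee_rot: [0.996, -0.087, 0.001, -0.0]
ft_force: [-1.1, -0.2, 0.5]
grip_width: 0.0593
finger_force: 0.7
```

Run:
```python
from h import *
o=arm.observe();print(o['clock'],o['position'],o['ee_rot'],o['grip_width'],o['ft_force'])
```

```text
7.4333 [0.64565697 0.02736186 0.01544019] [ 9.96179745e-01 -8.73230821e-02  7.68303482e-04 -7.28338971e-05] 0.05933813411984523 [-1.10209802 -0.23790689  0.46612144]
```

>>> move_arm:
  commands:
    - [0.3,[0.04,0,0],0]
    - [0.3,[0.03,0,0],0]
    - [0.3,[0.02,0,0],0]
    - [0.3,[0,0,0],0]

```text
clock: 7.77
position: [0.6541, 0.0259, 0.0148]
ee_rot: [0.996, -0.087, 0.0, -0.0]
ft_force: [0.5, -0.8, 0.4]
grip_width: 0.0595
finger_force: 0.0
```

>>> move_arm:
  commands:
    - [0.3,[0.02,0,0],0]
    - [0.3,[0.01,0,0],0]
    - [0.3,[0,0,0],0]

```text
clock: 8.02
position: [0.6558, 0.0255, 0.0143]
ee_rot: [0.996, -0.087, -0.002, 0.0]
ft_force: [-8.7, 2.3, 4.3]
grip_width: 0.0592
finger_force: 4.2
```

>>> move_arm:
  commands:
    - [0.3,[0.015,0,0],0]
    - [0.3,[0.01,0,0],0]
    - [0.3,[0,0,0],0]

```text
clock: 8.27
position: [0.6558, 0.0254, 0.0135]
ee_rot: [0.996, -0.087, -0.005, 0.0]
ft_force: [-23.5, 5.2, 11.1]
grip_width: 0.0595
finger_force: 12.1
```

>>> move_arm:
  commands:
    - [0.3,[0.01,0,0],0]
    - [0.3,[0,0,0],0]
    - [0.3,[0,0,0],0]

```text
clock: 8.52
position: [0.6557, 0.0254, 0.0132]
ee_rot: [0.996, -0.087, -0.006, 0.0]
ft_force: [-29.8, 6.7, 14.9]
grip_width: 0.0593
finger_force: 15.2
```

The push stalls at x≈0.6558 with the force rising to 30 N, so the nose is against the far wall. I'll back off, rise and check.

>>> move_arm:
  commands:
    - [0.3,[-0.04,0,0],0]
    - [0.3,[-0.1,0,0],0]
    - [0.3,[-0.2,0,0],0]
    - [0.3,[-0.15,0,-0.25],0]
    - [0.3,[0,0,-0.33],0]

```text
clock: 8.93
position: [0.5975, 0.0352, 0.0815]
ee_rot: [0.996, -0.087, -0.004, 0.0]
ft_force: [0.5, 0.1, 0.2]
grip_width: 0.0597
finger_force: 0.0
```

>>> move_arm:
  commands:
    - [1,[0,0,-0.33],0]
    - [1,[0,0,-0.33],0]
    - [1,[0,0,-0.33],0]
    - [1,[0,0,0],0]
    - [1,[0,0,0],0]

```text
clock: 9.35
position: [0.6047, 0.0349, 0.2057]
ee_rot: [0.996, -0.087, 0.003, -0.0]
ft_force: [0.9, 0.3, -1.0]
grip_width: 0.0894
finger_force: 0.0
```

Run:
```python
from h import *
import pickle
o=arm.observe();print(o['clock'],o['position'],o['ee_rot'])
c=cam('wrist','w5.png'); pickle.dump(c,open('w5.pkl','wb'))
im=cv2.imread('pics/w5.png')[:260]; cv2.imwrite('pics/w5b.png',cv2.resize(im,None,fx=1.5625,fy=1.5625,interpolation=cv2.INTER_CUBIC))
```

```text
9.35 [0.60468136 0.03490879 0.20569765] [ 9.96196991e-01 -8.70914670e-02  2.56210655e-03 -2.58535594e-04]
```

View pics/w5b.png

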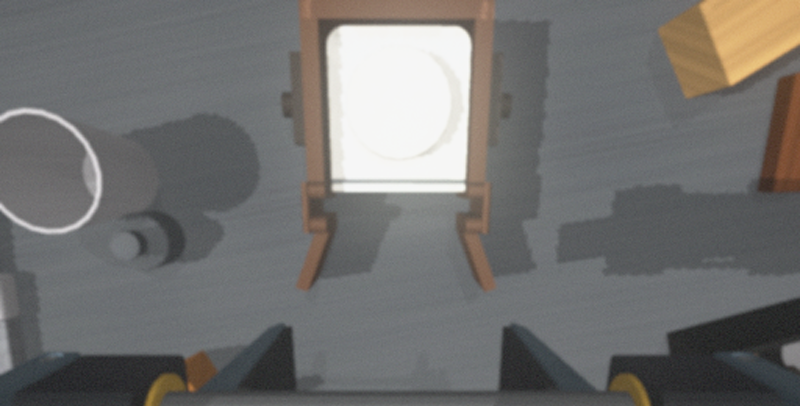

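The pattern is home: its nose corners are at the far wall (row ≈25) and its rear edge is at row ≈190, just inside the groove blocks at (315,185-235) and (478,185-235). Next I'll turn the tool to the plate's direction and look at the rack.

>>> move_arm:
  commands:
    - [1,[0,0,-0.2],-0.076]
    - [1,[0,0,-0.18],-0.076]
    - [1,[0,0,0],-0.076]
    - [1,[0,0,0],-0.076]
    - [1,[0,0,0],-0.076]

```text
clock: 9.82
position: [0.6029, 0.0348, 0.2471]
ee_rot: [0.977, 0.213, -0.001, -0.0]
ft_force: [-0.6, -0.5, -0.2]
grip_width: 0.091
finger_force: 0.0
```

>>> move_arm:
  commands:
    - [1,[0,0,0],-0.076]
    - [1,[0,0,0],-0.076]
    - [1,[0,0,0],-0.076]
    - [1,[0,0,0],-0.076]
    - [1,[0,0,0],-0.076]

```text
clock: 10.23
position: [0.6027, 0.0348, 0.2466]
ee_rot: [0.871, 0.49, -0.001, -0.001]
ft_force: [-0.2, 1.1, 0.3]
grip_width: 0.0912
finger_force: 0.0
```

>>> move_arm:
  commands:
    - [1,[0,0,0],-0.076]
    - [1,[0,0,0],-0.076]
    - [1,[0,0,0],-0.076]
    - [1,[0,0,0],-0.076]
    - [1,[0,0,0],-0.076]

```text
clock: 10.65
position: [0.6027, 0.0348, 0.2465]
ee_rot: [0.689, 0.725, -0.001, -0.001]
ft_force: [0.3, -0.7, 0.2]
grip_width: 0.0913
finger_force: 0.0
```

>>> move_arm:
  commands:
    - [1,[0,0,0],-0.076]
    - [1,[0,0,0],-0.076]
    - [1,[0.3,-0.04,0],0]
    - [1,[0.3,-0.04,0],0]
    - [1,[0.3,-0.04,0],0]

```text
clock: 11.07
position: [0.558, 0.135, 0.2466]
ee_rot: [0.6, 0.8, -0.001, -0.001]
ft_force: [0.7, -0.4, 0.4]
grip_width: 0.0911
finger_force: 0.0
```

>>> move_arm:
  commands:
    - [1,[0.3,-0.04,0],0]
    - [1,[0.3,-0.04,0],0]
    - [1,[0.3,-0.04,0],0]
    - [1,[0,0,0],0]
    - [1,[0,0,0],0]

```text
clock: 11.48
position: [0.514, 0.235, 0.247]
ee_rot: [0.599, 0.801, -0.001, -0.001]
ft_force: [-0.4, 0.6, -0.1]
grip_width: 0.0912
finger_force: 0.0
```

Run:
```python
from h import *
import pickle
o=arm.observe();print(o['clock'],o['position'],o['ee_rot'])
c=cam('wrist','w6.png'); pickle.dump(c,open('w6.pkl','wb'))
a=cv2.imread('pics/w5.png');b=cv2.imread('pics/w6.png')
f=lambda im,x,y,w,h,s:cv2.resize(im[y:y+h,x:x+w],None,fx=s,fy=s,interpolation=cv2.INTER_CUBIC)
# groove crops 5x of rows 108..160
L=f(a,180,110,40,48,5);R=f(a,285,110,40,48,5)
top=np.hstack([L,R,np.zeros((240,400,3),np.uint8)])
bot=f(b,0,0,512,225,1.5625)
cv2.imwrite('pics/m.png',np.vstack([top,bot[:360]]))
```

```text
11.4833 [0.51404388 0.23503738 0.24700325] [ 5.98732337e-01  8.00948285e-01 -1.04731729e-03 -5.79817025e-04]
```

View pics/m.png

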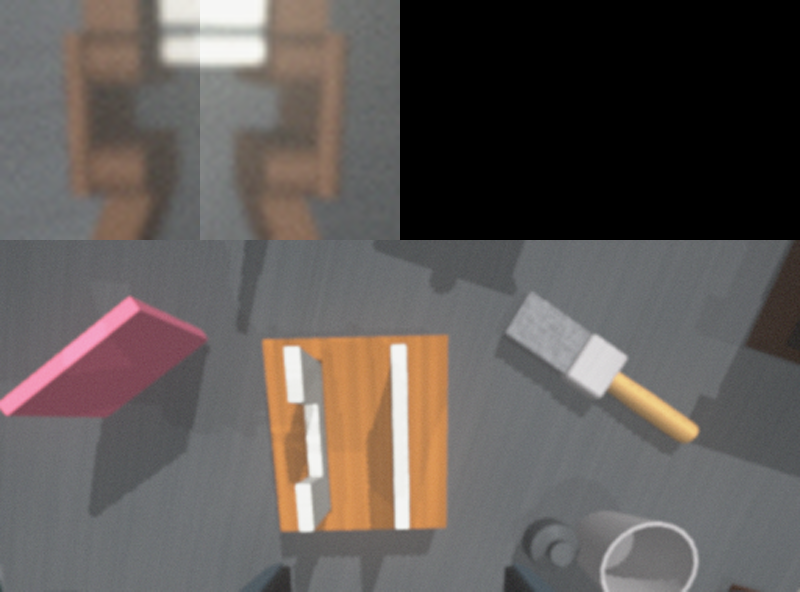

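The top-left crops show the groove as a dark gap (zoomed rows ≈82-147) with recess ends at x≈88 and 320. In the rack view the full-width plain plate's top runs (398,345)-(401,529), and the notched plate is to its left.

Run:
```python
from h import *
import pickle
from scipy.spatial.transform import Rotation as Ro
a=pickle.load(open('w5.pkl','rb'));b=pickle.load(open('w6.pkl','rb'))
im=a['image'].astype(float); rd=im[:,:,0]-im[:,:,2]
for u0,u1 in ((198,206),(301,309)):
    print(u0,[int(x) for x in rd[112:152,u0:u1].mean(1)])
for v0,v1 in ((128,137),):
    print('L',[int(x) for x in rd[v0:v1,190:212].mean(0)],'R',[int(x) for x in rd[v0:v1,296:320].mean(0)])
L=plane(a,197.6,132.7,.06);R=plane(a,309,133,.06)
print('groove ends',L,R,np.linalg.norm(L-R),'c',(L+R)/2,'yaw',np.degrees(np.arctan2(-(L-R)[0],(L-R)[1])))
# plate mask in w6
g=b['image'].astype(int); m=((g.min(2)>165)&(g.max(2)-g.min(2)<40)).astype(np.uint8)
n,lab,st,_=cv2.connectedComponentsWithStats(m)
for i in range(1,n):
    if st[i][4]>300: 
        r=cv2.minAreaRect(np.argwhere(lab==i)[:,::-1].astype(np.float32)); print(st[i],r)
        if 240<st[i][0]<270 and st[i][3]>90:
            bp=cv2.boxPoints(r); Q=np.array([plane(b,*p,.118) for p in bp]);print(Q.round(4));c=Q.mean(0)
            px=bp.mean(0)
            t=pickle.load(open('d0.pkl','rb'))['top']; w1=pickle.load(open('w1.pkl','rb'))
            d=Q-c;U,S,V=np.linalg.svd(d);ax=V[0]*np.sign(V[0][1]);yaw=np.degrees(np.arctan2(-ax[0],ax[1]))
            print('plate c',c,'yaw',yaw)
            print('height tri w6/w1', tri((b,*px),(w1,83.7/1.5625,306/1.5625)), tri((b,*px),(t,265/1.5625,312/1.5625)))
            o=arm.observe();Rm=Ro.from_quat(o['ee_rot']).as_matrix();print('toolyaw',np.degrees(np.arctan2(Rm[1,0],Rm[0,0])),'delta tool',Rm.T@(c-o['position']))
```

```text
198 [42, 42, 40, 36, 30, 30, 33, 37, 40, 41, 39, 38, 37, 29, 23, 15, 11, 11, 13, 12, 13, 13, 13, 13, 14, 15, 20, 26, 31, 38, 41, 43, 42, 41, 38, 33, 26, 24, 25, 28]
301 [40, 40, 40, 38, 33, 27, 30, 34, 39, 39, 41, 39, 35, 31, 25, 22, 20, 20, 19, 21, 22, 20, 22, 19, 19, 19, 19, 24, 32, 38, 40, 44, 42, 42, 39, 35, 31, 26, 28, 29]
L [-5, -3, 2, 21, 40, 44, 37, 28, 19, 12, 11, 12, 11, 11, 12, 11, 9, 4, 1, 0, 1, 1] R [0, 0, 0, 2, 8, 15, 19, 19, 19, 20, 21, 21, 28, 36, 42, 41, 34, 21, 7, 0, -1, -1, -1, -1]
groove ends [0.67169071 0.0895362  0.06      ] [ 0.64911921 -0.03633126  0.06      ] 0.12787528726739628 c [0.66040496 0.02660247 0.06      ] yaw -10.16664600566438
[364  61  37  39 841] ((381.75506591796875, 79.77852630615234), (27.034652709960938, 31.70427703857422), 34.99202346801758)
[ 250   67   12  118 1130] ((256.0113830566406, 125.49974822998047), (117.19701385498047, 9.906533241271973), 88.69805145263672)
[[0.4736 0.3531 0.118 ]
 [0.4832 0.3561 0.118 ]
 [0.5216 0.2389 0.118 ]
 [0.5109 0.2355 0.118 ]]
plate c [0.49732133 0.29589932 0.118     ] yaw 17.875824130294394
height tri w6/w1 [0.49647585 0.29906594 0.11268452] [0.49586463 0.29861736 0.09759528]
toolyaw 106.36331030922359 delta tool [0.06420599 0.00106074 0.12920538]
[182  68  13  36 384] ((187.81324768066406, 85.51168060302734), (35.55562210083008, 10.916200637817383), 86.42366790771484)
[189 104  18  83 776] ((198.49844360351562, 145.17982482910156), (16.283180236816406, 82.60735321044922), 6.842772960662842)
[385 180  62  51 354] ((414.65582275390625, 203.73306274414062), (47.11379623413086, 62.47981262207031), 83.79655456542969)
```

Plate centre is (0.497, 0.297), yaw ≈17°. Triangulated top height is 0.113 m against 0.118 m expected. Groove centre is (0.6605, 0.0268), yaw ≈-10°, recess length 128 mm against 127 mm. All consistent, so I'll grasp.

>>> move_arm:
  commands:
    - [0.3,[0,0,0],-0.01]
    - [0.3,[0.27,0.01,0],0]
    - [0.3,[0.27,0.005,0.1],0]
    - [0.3,[0,0,0.3],0]
    - [0.3,[0,0,0.3],0]

```text
clock: 11.95
position: [0.4991, 0.2971, 0.1646]
ee_rot: [0.593, 0.805, 0.001, 0.001]
ft_force: [0.4, 0.1, -1.3]
grip_width: 0.0613
finger_force: 0.0
```

>>> move_arm:
  commands:
    - [0.3,[0,0,0.3],0]
    - [0.3,[0,0,0.25],0]
    - [0.3,[0,0,0.15],0]
    - [0.3,[0,0,0],0]
    - [0,[0,0,0],0]

```text
clock: 12.37
position: [0.4981, 0.2954, 0.0801]
ee_rot: [0.594, 0.805, -0.001, -0.0]
ft_force: [0.1, -0.8, 0.1]
grip_width: 0.0551
finger_force: 0.0
```

>>> move_arm:
  commands:
    - [-1,[0,0,0],0]
    - [-1,[0,0,0],0]
    - [-1,[0,0,0],0]
    - [-1,[0,0,0],0]
    - [-1,[0,0,0],0]

```text
clock: 12.78
position: [0.4985, 0.2967, 0.0815]
ee_rot: [0.594, 0.805, 0.001, 0.0]
ft_force: [-0.5, -0.5, -0.2]
grip_width: 0.0219
finger_force: 0.0
```

>>> move_arm:
  commands:
    - [-1,[0,0,0],0]
    - [-1,[0,0,0],0]
    - [-1,[0,0,0],0]
    - [-1,[0,0,0],0]
    - [-1,[0,0,0],0]

```text
clock: 13.2
position: [0.4982, 0.2966, 0.081]
ee_rot: [0.594, 0.805, 0.0, 0.0]
ft_force: [-1.2, 0.7, 6.2]
grip_width: 0.0098
finger_force: 30.0
```

Gripped at 9.8 mm. Lifting.

>>> move_arm:
  commands:
    - [-1,[0,0,-0.05],0]
    - [-1,[0,0,-0.1],0]
    - [-1,[0,0,-0.15],0]
    - [-1,[0,0,-0.2],0]
    - [-1,[0,0,-0.2],0]

```text
clock: 13.62
position: [0.4977, 0.2963, 0.1661]
ee_rot: [0.594, 0.805, -0.0, -0.0]
ft_force: [0.9, -0.2, -2.8]
grip_width: 0.0099
finger_force: 30.0
```

>>> move_arm:
  commands:
    - [-1,[0,0,-0.15],0]
    - [-1,[0,0,-0.07],0]
    - [-1,[0,0,0],0]
    - [-1,[0,0,0],0]

```text
clock: 13.95
position: [0.4979, 0.2964, 0.191]
ee_rot: [0.594, 0.805, 0.0, 0.0]
ft_force: [-0.0, -0.4, -3.3]
grip_width: 0.0102
finger_force: 30.0
```

Run:
```python
from h import *
import pickle
from scipy.spatial.transform import Rotation as Ro
o=arm.observe();Rm=Ro.from_quat(o['ee_rot']).as_matrix();print(o['clock'],o['position'],o['grip_width'],o['finger_force'],'yaw',np.degrees(np.arctan2(Rm[1,0],Rm[0,0])))
b=cam('wrist','w7.png')
g=b['image'].astype(int); m=((g.min(2)>150)&(g.max(2)-g.min(2)<40)).astype(np.uint8)
n,lab,st,_=cv2.connectedComponentsWithStats(m)
print([(*s,) for s in st[1:] if s[4]>150])
```

```text
13.95 [0.4979394  0.29638732 0.19104035] 0.010187032274016279 29.993302524089813 yaw 107.18105897309646
[(np.int32(332), np.int32(83), np.int32(84), np.int32(70), np.int32(2338)), (np.int32(169), np.int32(131), np.int32(20), np.int32(42), np.int32(491)), (np.int32(244), np.int32(135), np.int32(20), np.int32(116), np.int32(2120)), (np.int32(181), np.int32(163), np.int32(18), np.int32(63), np.int32(619)), (np.int32(246), np.int32(276), np.int32(17), np.int32(25), np.int32(395)), (np.int32(396), np.int32(276), np.int32(43), np.int32(33), np.int32(436))]
```

View pics/w7.png

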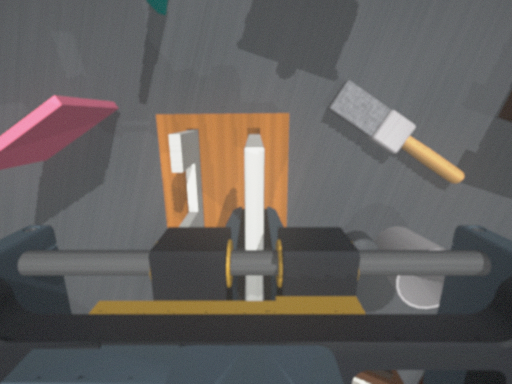

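The plain plate is held upright between the fingers, its top edge running from (255,148) to (254,301), and the notched plate is still in the rack. Next I'll work out the plate's offset in the tool and the move to the groove.

Run:
```python
from h import *
from scipy.spatial.transform import Rotation as Ro
o=arm.observe();Rm=Ro.from_quat(o['ee_rot']).as_matrix();p=o['position']
b=cam('wrist'); g=b['image'].astype(int)
print('col255 bright',[(i,int(g[i,252:258].min(1).mean())) for i in list(range(130,156,2))+list(range(294,310,2))])
z=p[2]+.037
for v in (147,301): print(v,(Rm.T@(plane(b,254.5,v,z)-p)).round(4))
# mid column near far end & near end for yaw
for v in (155,170,190,280,298):
    r=g[v,235:275].min(1); k=np.where(r>150)[0]; 
    if len(k): print(v,235+k[0],235+k[-1],(Rm.T@(plane(b,235+(k[0]+k[-1])/2,v,z)-p)).round(4))
```

```text
col255 bright [(130, 64), (132, 69), (134, 139), (136, 177), (138, 175), (140, 173), (142, 174), (144, 174), (146, 188), (148, 236), (150, 240), (152, 238), (154, 234), (294, 180), (296, 190), (298, 194), (300, 160), (302, 74), (304, 63), (306, 61), (308, 62)]
147 [ 0.0617 -0.0004 -0.037 ]
301 [-0.0271 -0.0004 -0.037 ]
155 244 264 [ 0.0578 -0.0006 -0.037 ]
170 244 263 [ 0.0502 -0.0009 -0.037 ]
190 245 263 [ 0.0398 -0.0006 -0.037 ]
280 247 261 [-0.0131 -0.0006 -0.037 ]
298 246 262 [-0.025  -0.0007 -0.037 ]
```

>>> move_arm:
  commands:
    - [-1,[0,0,0],0.076]
    - [-1,[0,0,0],0.076]
    - [-1,[0,0,0],0.075]
    - [-1,[0,0,0],0.075]
    - [-1,[-0.1,0.09,0],0]

```text
clock: 14.47
position: [0.5053, 0.2836, 0.1896]
ee_rot: [0.768, 0.64, -0.001, -0.0]
ft_force: [0.1, -0.0, -3.1]
grip_width: 0.0099
finger_force: 30.0
```

>>> move_arm:
  commands:
    - [-1,[-0.2,0.18,0],0]
    - [-1,[-0.22,0.19,0],0]
    - [-1,[-0.22,0.19,0],0]
    - [-1,[-0.22,0.19,0],0]
    - [-1,[-0.22,0.19,0],0]

```text
clock: 14.88
position: [0.5952, 0.1339, 0.1897]
ee_rot: [0.766, 0.643, -0.001, -0.001]
ft_force: [1.5, 0.7, -2.6]
grip_width: 0.0098
finger_force: 30.0
```

>>> move_arm:
  commands:
    - [-1,[-0.22,0.19,0],0]
    - [-1,[-0.22,0.19,0],0]
    - [-1,[-0.22,0.19,0],0]
    - [-1,[-0.11,0.1,0],0]
    - [-1,[0,0,0],0]

```text
clock: 15.3
position: [0.6595, 0.0277, 0.1897]
ee_rot: [0.767, 0.642, -0.001, -0.0]
ft_force: [0.2, -0.0, -4.2]
grip_width: 0.0099
finger_force: 30.0
```

>>> move_arm:
  commands:
    - [-1,[0,0,0],0]
    - [-1,[0,0,0],0]
    - [-1,[0,0,0],0]

```text
clock: 15.55
position: [0.6576, 0.0316, 0.1906]
ee_rot: [0.766, 0.643, -0.0, -0.0]
ft_force: [-1.0, 0.4, -2.9]
grip_width: 0.0099
finger_force: 30.0
```

```bash
cat > d.py <<'E'
from h import *
from scipy.spatial.transform import Rotation as Ro
def st(tx=.6605,ty=.0268):
    o=arm.observe();Rm=Ro.from_quat(o['ee_rot']).as_matrix();p=o['position']
    print(o['clock'],p.round(4),'yaw',np.degrees(np.arctan2(Rm[1,0],Rm[0,0])).round(2),'F',o['ft_force'].round(1),'T',o['wrist_torque'].round(2),'w',o['grip_width'].round(4),'share to groove',((Rm.T@(np.array([tx,ty,p[2]])-p))/.12).round(3))
E
python3 -c "
from d import *
st()
b=cam('wrist','w8.png');im=b['image'].astype(float);rd=im[:,:,0]-im[:,:,2]
cv2.imwrite('pics/w8x.png',im)
"
```

```text
Traceback (most recent call last):
  File "d.py", line 5, in st
    print(o['clock'],p.round(4),'yaw',np.degrees(np.arctan2(Rm[1,0],Rm[0,0])).round(2),'F',o['ft_force'].round(1),'T',o['wrist_torque'].round(2),'w',o['grip_width'].round(4),'share to groove',((Rm.T@(np.array([tx,ty,p[2]])-p))/.12).round(3))
                                                                                                                                                     ^^^^^^^^^^^^^^^^^^^^^
AttributeError: 'float' object has no attribute 'round'
```

```bash
sed -i "s/o\['grip_width'\].round(4)/round(o['grip_width'],4)/" d.py
python3 -c "
from d import *
st()
b=cam('wrist','w8.png');im=cv2.GaussianBlur(b['image'],(3,3),0).astype(float);rd=im[:,:,0]-im[:,:,2]
R=cv2.Rodrigues(np.array(b['rvec'],float))[0]
th=np.radians(-10);X=np.array([np.cos(th),np.sin(th),0]);Y=np.array([-np.sin(th),np.cos(th),0]);O=np.array([.6605,.0268,.06])
def s(x,y):
    q=R@(O+X*x+Y*y)+np.array(b['tvec']).ravel(); u=b['cx']+K(b)*q[0]/q[2]; v=b['cy']+K(b)*q[1]/q[2]
    return int(cv2.remap(rd.astype(np.float32),np.float32([[u]]),np.float32([[v]]),1)[0,0]),round(u),round(v)
for y in (.055,.058,.061): print(y,[(i,s(i/1000,y)[0]) for i in range(-20,21,2)],s(0,y)[1:])
print('along y',[(i,s(0,i/1000)[0]) for i in range(50,84,2)])
"
```

```text
15.55 [0.6576 0.0316 0.1906] yaw 80.05 F [-1.   0.4 -2.9] T [ 0.01 -0.1  -0.05] w 0.0099 share to groove [-0.035  0.03  -0.   ]
0.055 [(-20, 31), (-18, 29), (-16, 31), (-14, 24), (-12, 8), (-10, 2), (-8, 1), (-6, 2), (-4, 3), (-2, 3), (0, 3), (2, 2), (4, 1), (6, 11), (8, 25), (10, 34), (12, 38), (14, 37), (16, 31), (18, 26), (20, 34)] (259, 140)
0.058 [(-20, 39), (-18, 34), (-16, 35), (-14, 33), (-12, 16), (-10, 5), (-8, 3), (-6, 4), (-4, 4), (-2, 3), (0, 3), (2, 1), (4, 1), (6, 13), (8, 27), (10, 36), (12, 38), (14, 37), (16, 31), (18, 26), (20, 34)] (259, 137)
0.061 [(-20, 40), (-18, 34), (-16, 35), (-14, 37), (-12, 28), (-10, 15), (-8, 10), (-6, 4), (-4, 3), (-2, 1), (0, 2), (2, 1), (4, 2), (6, 13), (8, 26), (10, 35), (12, 39), (14, 39), (16, 32), (18, 27), (20, 37)] (259, 134)
along y [(50, 2), (52, 3), (54, 3), (56, 4), (58, 3), (60, 2), (62, 3), (64, 17), (66, 36), (68, 40), (70, 27), (72, 4), (74, -3), (76, -4), (78, -4), (80, -3), (82, -4)]
```

The wall seams appear at box x≈+18 and -18, symmetric about my groove estimate, and the recess end at y≈64 matches, so the target holds. I'll correct, then descend to just above the groove.

>>> move_arm:
  commands:
    - [-1,[-0.035,0.03,0],0]
    - [-1,[0,0,0.1],0]
    - [-1,[0,0,0.15],0]
    - [-1,[0,0,0.12],0]
    - [-1,[0,0,0.05],0]

```text
clock: 16.02
position: [0.6598, 0.0259, 0.1378]
ee_rot: [0.766, 0.643, -0.001, -0.001]
ft_force: [-0.1, 0.1, -4.0]
grip_width: 0.0098
finger_force: 30.0
```

>>> move_arm:
  commands:
    - [-1,[0,0,0],0]
    - [-1,[0,0,0],0]
    - [-1,[0,0,0],0]

```text
clock: 16.27
position: [0.6617, 0.0259, 0.1413]
ee_rot: [0.766, 0.643, 0.0, 0.0]
ft_force: [0.8, 0.1, -3.2]
grip_width: 0.0099
finger_force: 30.0
```

```bash
python3 -c "
from d import *
st()"
```

```text
16.2667 [0.6617 0.0259 0.1413] yaw 80.0 F [ 0.8  0.1 -3.2] T [ 0.02 -0.19  0.03] w 0.0099 share to groove [ 0.006 -0.011 -0.   ]
```

>>> move_arm:
  commands:
    - [-1,[0.008,-0.01,0.03],0]
    - [-1,[0,0,0.05],0]
    - [-1,[0,0,0.05],0]
    - [-1,[0,0,0.03],0]
    - [-1,[0,0,0],0]

```text
clock: 16.68
position: [0.6603, 0.027, 0.1207]
ee_rot: [0.766, 0.643, 0.0, 0.0]
ft_force: [3.4, 0.6, -4.8]
grip_width: 0.01
finger_force: 30.0
```

```bash
python3 -c "
from d import *
st()"
```

```text
16.6833 [0.6603 0.027  0.1207] yaw 79.98 F [ 3.4  0.6 -4.8] T [-0.18 -0.8  -0.11] w 0.01 share to groove [-0.001  0.002  0.   ]
```

It has entered the groove with only 3 N of side force. I'll continue down.

>>> move_arm:
  commands:
    - [-1,[0,0.004,0.04],0]
    - [-1,[0,0,0.05],0]
    - [-1,[0,0,0.05],0]
    - [-1,[0,0,0.04],0]
    - [-1,[0,0,0],0]

```text
clock: 17.1
position: [0.6605, 0.0269, 0.0987]
ee_rot: [0.766, 0.643, -0.0, -0.0]
ft_force: [1.2, 0.2, -4.2]
grip_width: 0.0098
finger_force: 30.0
```

>>> move_arm:
  commands:
    - [-1,[0,0,0.04],0]
    - [-1,[0,0,0.04],0]
    - [-1,[0,0,0.04],0]
    - [-1,[0,0,0],0]
    - [-1,[0,0,0],0]

```text
clock: 17.52
position: [0.6605, 0.0269, 0.0852]
ee_rot: [0.766, 0.643, -0.0, -0.0]
ft_force: [0.5, -0.1, -3.4]
grip_width: 0.0094
finger_force: 30.0
```

```bash
python3 -c "
from d import *
st()"
```

```text
17.5167 [0.6605 0.0269 0.0852] yaw 80.0 F [ 0.5 -0.1 -3.4] T [-0.07 -0.17  0.04] w 0.0094 share to groove [-0.001  0.     0.   ]
```

12 mm left. I'll lower it to bench contact in small steps.

>>> move_arm:
  commands:
    - [-1,[0,0,0.03],0]
    - [-1,[0,0,0.03],0]
    - [-1,[0,0,0.02],0]
    - [-1,[0,0,0],0]
    - [-1,[0,0,0],0]

```text
clock: 17.93
position: [0.6605, 0.0269, 0.0757]
ee_rot: [0.766, 0.643, -0.0, -0.0]
ft_force: [-0.3, 0.9, -3.5]
grip_width: 0.0096
finger_force: 30.0
```

>>> move_arm:
  commands:
    - [-1,[0,0,0.01],0]
    - [-1,[0,0,0.01],0]
    - [-1,[0,0,0],0]
    - [-1,[0,0,0],0]

```text
clock: 18.27
position: [0.6606, 0.0269, 0.0735]
ee_rot: [0.766, 0.643, -0.0, -0.0]
ft_force: [1.1, -0.2, -2.6]
grip_width: 0.01
finger_force: 30.0
```

>>> move_arm:
  commands:
    - [-1,[0,0,0.01],0]
    - [-1,[0,0,0],0]
    - [-1,[0,0,0],0]

```text
clock: 18.52
position: [0.661, 0.0269, 0.073]
ee_rot: [0.766, 0.643, 0.0, 0.0]
ft_force: [-2.1, 0.1, 4.6]
grip_width: 0.01
finger_force: 30.0
```

Contact with the bench: the vertical force flips to +4.6 N at exactly the expected height. Releasing and retreating.

>>> move_arm:
  commands:
    - [-0.5,[0,0,0],0]
    - [-0.4,[0,0,0],0]
    - [-0.2,[0,0,0],0]
    - [-0.2,[0,0,0],0]
    - [-0.2,[0,0,0],0]

```text
clock: 18.93
position: [0.6607, 0.0269, 0.0723]
ee_rot: [0.766, 0.643, 0.0, -0.0]
ft_force: [1.2, -0.6, 1.0]
grip_width: 0.0357
finger_force: 0.0
```

>>> move_arm:
  commands:
    - [-0.2,[0,0,-0.1],0]
    - [-0.2,[0,0,-0.2],0]
    - [-0.2,[0,0,-0.3],0]
    - [-0.2,[0,0,-0.3],0]
    - [-0.2,[0,0,-0.3],0]

```text
clock: 19.35
position: [0.6604, 0.0269, 0.2187]
ee_rot: [0.766, 0.643, 0.0, -0.0]
ft_force: [0.4, -0.1, 0.0]
grip_width: 0.0366
finger_force: 0.0
```

>>> move_arm:
  commands:
    - [-0.2,[-0.3,0,0],0]
    - [-0.2,[-0.2,0,0],0]
    - [-0.2,[0,0,0],0]
    - [-0.2,[0,0,0],0]
    - [-0.2,[0,0,0],0]

```text
clock: 19.77
position: [0.6503, -0.0319, 0.2168]
ee_rot: [0.766, 0.643, 0.0, 0.0]
ft_force: [0.3, -0.1, -0.4]
grip_width: 0.0363
finger_force: 0.0
```

```bash
python3 -c "
from d import *
st()
b=cam('wrist'); g=b['image'].astype(int); m=((g.min(2)>140)&(g.max(2)-g.min(2)<45)).astype(np.uint8)
n,lab,s,_=cv2.connectedComponentsWithStats(m)
th=np.radians(-10);X=np.array([np.cos(th),np.sin(th)]);Y=np.array([-np.sin(th),np.cos(th)])
for i in range(1,n):
    if s[i][4]>300:
        bp=cv2.boxPoints(cv2.minAreaRect(np.argwhere(lab==i)[:,::-1].astype(np.float32)))
        for z in (.11,.046):
            Q=np.array([plane(b,*p,z)[:2] for p in bp])-[.6605,.0268]; print(s[i],z,np.c_[Q@X,Q@Y].round(4).tolist())
"
```

```text
19.7667 [ 0.6503 -0.0319  0.2168] yaw 79.98 F [ 0.3 -0.1 -0.4] T [-0.04 -0.06 -0.01] w 0.0363 share to groove [ 0.497 -0.002  0.   ]
[  461     0    51   239 10844] 0.11 [[0.1838, 0.116], [0.2283, 0.116], [0.2868, -0.1154], [0.2308, -0.1154]]
[  461     0    51   239 10844] 0.046 [[0.2262, 0.1389], [0.2811, 0.1389], [0.353, -0.1458], [0.2841, -0.1457]]
[ 248   66   13  128 1495] 0.11 [[-0.0074, -0.0628], [-0.0066, 0.062], [0.0048, 0.062], [0.0054, -0.0628]]
[ 248   66   13  128 1495] 0.046 [[-0.0089, -0.0811], [-0.0079, 0.0725], [0.0061, 0.0725], [0.0069, -0.0811]]
[ 263   88   95   85 7735] 0.11 [[0.0078, 0.0425], [0.0984, 0.0424], [0.1067, -0.0401], [0.0084, -0.04]]
[ 263   88   95   85 7735] 0.046 [[0.0098, 0.0484], [0.1213, 0.0484], [0.1315, -0.0531], [0.0106, -0.053]]
```

At z=0.110 the plate's top measures 125 mm long and lies within 1 mm of the groove centre, so it is seated. The pattern is still home, so I'm handing in.

```bash
python3 -c "
from cell import arm
print(arm.sign_off())"
```

```text
the job is handed in; nothing more can be done
None
```

The pattern block is home against the far wall, the plain plate stands on the bench in the groove closing the box, and the job was handed in at about 20 s; sign-off gave no verdict.

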